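Open the red biscuit canister

ROBOT

A 6-joint arm with a two-finger parallel gripper is mounted at the origin on the work surface. World frame = base frame: x ahead of the robot, y to its left, z up, the work surface at z = 0. Lengths are in m, angles in rad, forces in N, time in s.
With the tool pointing down it reaches from about 0.25 to 0.725 m from the base axis. Payload 4 kg.
Tool frame: the origin (TCP) lies midway between the tips of the shut fingers; the grasp point (between the pads) lies bot.pinch_z behind it (bot.pinch_z is the distance from the TCP to the grasp point, in m); z points along the fingers, y is the line along which they close (so a half turn about z gives the same grasp; the last joint's range is limited). The gripper opens to 85 mm and grips with 20 to 120 N. Pads are 22 mm wide; open, the fingers measure 114 mm over their backs; the gripper's body (76 mm by 85 mm) begins 54 mm behind the grasp point. The pads swing forward as they close: fully open they stand 13 mm farther back than shut.
Start: joints at [-1.299, 0.241, 0.005, 1.335, 0, 1.571], TCP at [0.134, -0.482, 0.231] pointing down, gripper open.
Joint ranges: [-2.72, 2.72], [-1.05, 1.87], [-1.09, 1.28], [-1.99, 2.15], [-1.42, 1.44], [-3.14, 3.14]. Speed limits (rad/s): [2.79, 2.79, 3.14, 3.14, 3.14, 3.14].

INTERFACE

Orientations are given as a unit quaternion [x, y, z, w].
In Python, from workcell import bot, imaging gives the robot as it stands (bot), with the cameras (imaging).
- The arm moves only by the tool jog_arm, called after "Request:" in YAML: its name, and indented under it one key for each argument. Schema: {"type":"object","properties":{"increments":{"type":"object","properties":{"wx":{"type":"array","items":{"type":"number"},"minItems":1,"maxItems":10},"wy":{"type":"array","items":{"type":"number"},"minItems":1,"maxItems":10},"wz":{"type":"array","items":{"type":"number"},"minItems":1,"maxItems":10},"x":{"type":"array","items":{"type":"number"},"minItems":1,"maxItems":10},"y":{"type":"array","items":{"type":"number"},"minItems":1,"maxItems":10},"z":{"type":"array","items":{"type":"number"},"minItems":1,"maxItems":10},"jaw":{"type":"array","items":{"type":"number"},"minItems":1,"maxItems":10}},"additionalProperties":false,"required":["wx","wy","wz","x","y","z","jaw"]},"only":{"type":"string"},"quiet":{"type":"boolean"},"lines":{"type":"string"}},"required":["increments"],"additionalProperties":false}. increments is an object with one list for each field, all of the same length, 1 to 10, a row being the entries at one place: wx, wy, wz (a rotation vector in parts of the range, where 1.0 means pi rad), x, y, z (the shift in shares of 0.8 m (1.0 is 0.8 m)), jaw (the finger opening in m); each row is the pose to reach, as a shift and turn from the pose commanded when the call began, along the tool's axes at that moment; what a row does not reach only later rows make up. A row lasts 1/8 s, in which the tool goes at most 0.0625 m and 0.188 rad, less where a joint would pass 70% of its speed; a pose out of reach is approached as far as the arm can. The fingers move at their own pace and stop on an object; the grip force is fixed at half the most. Time passes only in rows, so rows that do not move let the fingers close. The tool returns the time, the measured TCP pose, the force, the opening and the grip force at its end. only (a regular expression) keeps the lines of the reply that match it, lines (a string "A,B") keeps lines A to B, and quiet returns only ok. A shift or turn number past 1, either way, is cut back to 1. Input that does not fit is refused with a message, and nothing moves.
- bot.get_obs(): the state, without advancing time (a new reading comes with each control period).
- imaging.camera(name): name is "scene" or "top"; returns the picture (400x640x3 uint8, red, green, blue); there is no depth.
- imaging.calibration(name): a dict with "mtx" (3x3 intrinsics, pixels), "R" (3x3) and "t" (3): a world point X has camera coordinates R X + t. Camera axes: x right, y down, z forward; pixel columns grow to the right and rows downward; lengths in m; the calibration is good to about 2 mm. A picture is of the moment at which its call begins. calibration takes no time and is no camera call.
- bot.job_done(): hands the job in; it is judged then, once.
The state is a dict: "clock": time; "joint_pos": joint angles; "joint_vel": joint speeds; "tau": joint torques, N m; "eef_pos": TCP position; "tool_rot": TCP orientation; "ft_force": force on the tool from outside, world axes, zero at the start; "ft_torque": the same for the moment, N m; "grip_width": finger opening in m; "grasp_force": force on a finger pad.
Only numpy, scipy, OpenCV 4.12 (cv2) and the standard library are available. Lean on these libraries where they do the work, as an engineer would, in place of code of your own. Each camera call takes 0.05 s, during which the arm holds its last target. There are 200 camera calls.

TASK

Open the biscuit canister that has the red lid: pinch the two black spring buttons on the lid's grip together to free its catch, lift the lid off and set it down, right side up and without dropping it, on the square wooden board. Leave the opened canister standing where it is, and leave the blue-lidded canister alone.

Things in the scene. Friction and masses are not known exactly. Their poses are not given: they have to be found in the camera images.
- red_lid: Red lid, 100 x 100 mm, 0.2 kg. Origin: middle of its plate's underside (on the canister's rim); z up. Cream grip block 44 mm square, top 50 mm above origin. Black buttons on its +y and -y sides, 32 mm wide, 20 to 48 mm above origin; 62 mm over both, 46 pressed in (spring 2 to 7 N each; carry with a 25 N grip). Plate top 8 mm above origin; feet (rails) 24 mm below it.
- red_canister: White square canister with a red band, 100 x 100 x 110 mm high, 1 to 1.4 kg, loose on the counter. Origin: middle of its underside, z up. Each lid button carries a hook that catches under a ledge inside: keep both pressed in at least 6 mm while lifting the lid straight up; clear after 30 mm. Otherwise the canister comes up too. Lid play 1.5 mm.
- blue_lid: Lid of the other canister, alike but blue, closed on a like canister with a blue band. Origin as for the red lid, 110 mm above the counter; its grip block's top is 160 mm above the counter. To be left alone.
- board: Square light wooden board, 180 x 180 mm, 12 mm thick, fixed on the counter. Origin: middle of its underside (top face 12 mm above it), z up, x and y along its edges.

How it is judged:
On the way:
1. the red lid is lifted clear of its canister (z of red_lid in the frame of red_canister above 0.15 m), for 0.1 s.
At the end, for the whole second after the job is handed in: The red lid rests still, right side up (within 10 degrees), on its rails on the board, its middle within 85 mm of the board's middle along each board edge; the red canister stands upright (within 6 degrees) less than 40 mm, and the blue lid less than 30 mm, from where they were (x of red_lid in the frame of board between -0.085 and 0.085 m and y of red_lid in the frame of board between -0.085 and 0.085 m and z of red_lid in the frame of board between 0.03 and 0.042 m and angle between red_lid's own z axis and vertical below 0.175 rad and linear speed of red_lid below 0.02 m/s and angle between red_canister's own z axis and vertical below 0.1 rad and distance of red_canister from where it was at the start of the episode below 0.04 m and distance of blue_lid from where it was at the start of the episode below 0.03 m); the robot touches nothing.
It fails at once if the red canister is lifted, or moved 40 mm or more (distance of red_canister from where it was at the start of the episode above 0.04 m).
It fails at once if the blue-lidded canister is disturbed: its lid moved 30 mm or more (distance of blue_lid from where it was at the start of the episode above 0.03 m).
It fails at once if the red lid is let go in the air, more than 30 mm above the board (contact force between the fingers and red_lid below 0.05 N and z of red_lid in the frame of board above 0.066 m and z of red_lid in the frame of red_canister above 0.14 m).
It also fails if it takes over 40 s, if anything falls off the work surface, if the arm or the gripper's body presses on something with over 40 N, if the wrist force passes 120 N, or if a joint passes its speed limit or range.

## Working session

There is one attempt and no reset: what is moved stays moved. The work goes in short steps, Python scripts to look and compute and a tool call to move; the robot and the scene stay as the last step left them, time stands still between calls to the robot, and variables do not carry over. Pictures are saved under pics/ and viewed, at most 10 in all, crops included, and the job is handed in when it is done.

```bash
mkdir -p pics; ls; python3 - <<'E'
from workcell import bot, imaging
import cv2
for n in("top","scene"):
    cv2.imwrite(f"pics/{n}0.png",imaging.camera(n)[:,:,::-1])
    c=imaging.calibration(n);print(n,c["mtx"].round(1).tolist(),c["R"].round(3).tolist(),c["t"].round(3).tolist())
o=bot.get_obs();print({k:o[k] for k in("clock","eef_pos","tool_rot","grip_width","ft_force")},bot.pinch_z)
E
```

```text
pics
workcell.py
top [[511.3, 0.0, 328.9], [0.0, 511.3, 208.2], [0.0, 0.0, 1.0]] [[0.021, -1.0, -0.001], [-0.992, -0.021, -0.128], [0.128, 0.004, -0.992]] [-0.028, 0.533, 1.07]
scene [[451.4, 0.0, 314.3], [0.0, 451.4, 199.5], [0.0, 0.0, 1.0]] [[0.878, 0.479, 0.007], [0.359, -0.649, -0.67], [-0.316, 0.591, -0.742]] [-0.445, -0.128, 1.227]
{'clock': 0.1, 'eef_pos': array([ 0.13407584, -0.48111485,  0.2305248 ]), 'tool_rot': array([ 9.90778681e-01,  1.35487163e-01, -1.38535496e-04, -9.02357311e-04]), 'grip_width': 0.08541156026139467, 'ft_force': array([-0.89043093,  0.48240819, -0.04573567])} 0.0187
```

View pics/top0.png

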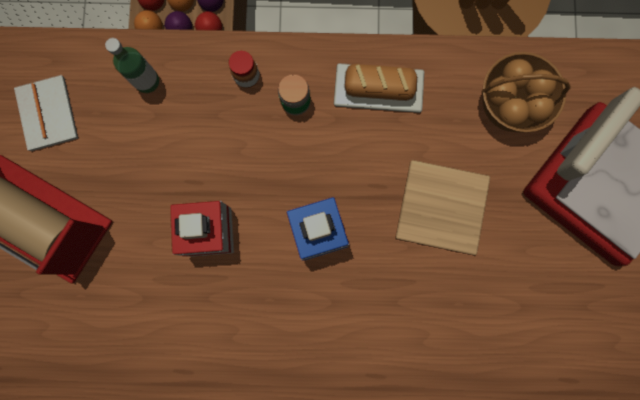

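View pics/scene0.png

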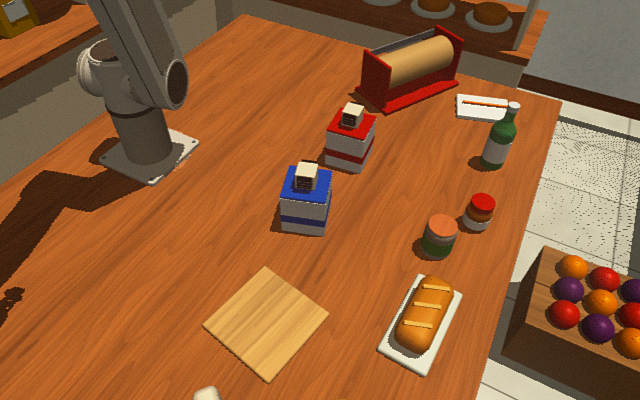

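The top view shows the red lid around (197,228) with its cream grip at (193,226), the blue lid at (318,228) and the board at (443,207). In the scene view the red lid is at (352,125), the blue one at (306,183) and the board at (266,322). Next I measure them.

```bash
cat > h.py <<'E'
import cv2,numpy as np
from workcell import bot, imaging
def ray(n,p,z):
    c=imaging.calibration(n);R,t=c["R"],c["t"]
    d=R.T@np.linalg.solve(c["mtx"],[p[0],p[1],1.]);o=-R.T@t
    return (o+d*(z-o[2])/d[2])
def proj(n,X):
    c=imaging.calibration(n);return cv2.projectPoints(np.array([X],float),cv2.Rodrigues(c["R"])[0],c["t"],c["mtx"],None)[0].reshape(2)
def rect(mask,n,z):
    k=max(cv2.findContours(mask.astype(np.uint8),0,1)[0],key=cv2.contourArea)
    P=np.float32([ray(n,q[0]+0.0,z)[:2] for q in cv2.convexHull(k)])
    (cx,cy),(w,h),a=cv2.minAreaRect(P);return np.round([cx,cy,w,h,a],4)
E
python3 - <<'E'
from h import *
im=cv2.imread("pics/top0.png");hsv=cv2.cvtColor(im,cv2.COLOR_BGR2HSV);H,S,V=cv2.split(hsv)
def roi(m,x0,x1,y0,y1):
    r=np.zeros_like(m);r[y0:y1,x0:x1]=m[y0:y1,x0:x1];return r
red=((H<6)|(H>172))&(S>170)&(V>90)
print("red",rect(roi(red,160,222,195,262),"top",.118))
print("cream",rect(roi((S<70)&(V>130),170,220,205,250),"top",.160))
blue=(H>95)&(H<130)&(S>120)&(V>60)
print("blue",rect(roi(blue,270,360,190,270),"top",.118))
print("bluecream",rect(roi((S<70)&(V>130),290,340,205,250),"top",.160))
bd=(H>8)&(H<25)&(S<160)&(V>120)
print("board",rect(roi(bd,385,500,150,265),"top",.012))
print("blk",rect(roi(V<45,172,212,205,250),"top",.158))
s=cv2.imread("pics/scene0.png")
a=cv2.resize(im[195:265,160:230],(500,500),interpolation=cv2.INTER_CUBIC);b=cv2.resize(s[95:175,315:385],(300,343),interpolation=cv2.INTER_CUBIC)
o=np.zeros((500,800,3),np.uint8);o[:,:500]=a;o[:343,500:]=b;cv2.imwrite("pics/crop.png",o)
E
```

```text
red [0.48   0.2468 0.0988 0.0991 5.9135]
cream [0.4801 0.2472 0.0423 0.0421 6.0072]
blue [4.83500e-01 5.80000e-03 9.87000e-02 9.73000e-02 1.83649e+01]
bluecream [4.85000e-01 6.00000e-03 4.36000e-02 4.36000e-02 1.80474e+01]
board [ 0.5561 -0.2635  0.2545  0.2373 88.7987]
blk [4.80100e-01 2.15300e-01 1.14000e-02 3.08000e-02 8.54256e+01]
```

View pics/crop.png

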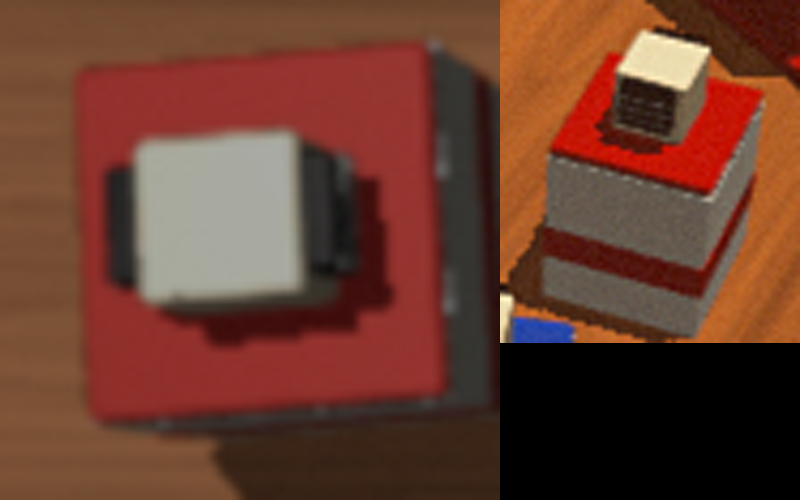

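The crop shows the buttons on the image-left and image-right sides of the grip, so they lie along world y. The lid is turned about +5.9°. Now I measure the board and work out the move.

```bash
cat >> h.py <<'E'
from scipy.spatial.transform import Rotation as Ro
def go(X,rz=0):
    o=bot.get_obs();R=Ro.from_quat(o["tool_rot"]);x=R.as_matrix()
    yaw=np.degrees(np.arctan2(x[1,1],x[0,1]))
    print("tool-axes shift",R.inv().apply(np.array(X)-o["eef_pos"]).round(4),"tooly yaw",yaw.round(2),"z axis",x[:,2].round(4),"q",o["joint_pos"].round(3))
E
python3 - <<'E'
from h import *
im=cv2.imread("pics/top0.png");hsv=cv2.cvtColor(im,cv2.COLOR_BGR2HSV);H,S,V=cv2.split(hsv)
m=np.zeros(V.shape,np.uint8);m[155:262,390:497]=((V>125)&(S<165))[155:262,390:497]
m=cv2.morphologyEx(m,cv2.MORPH_OPEN,np.ones((7,7)))
print("board",rect(m,"top",.012), ray("top",(444,207.5),.012))
print("scene check lid block:",proj("scene",[.480,.247,.160]),"board",proj("scene",[*ray("top",(444,207.5),.012)]))
s=cv2.imread("pics/scene0.png")[95:150,325:380];h=cv2.cvtColor(s,cv2.COLOR_BGR2HSV)
k=max(cv2.findContours(((h[:,:,1]<90)&(h[:,:,2]>200)).astype(np.uint8),0,1)[0],key=cv2.contourArea);print("scene cream",np.array(cv2.minAreaRect(k)[0])+[325,95])
go([.480,.247,.231])
E
```

```text
board [ 0.5446 -0.2808  0.2055  0.1795 79.3433] [ 0.54344876 -0.26950859  0.012     ]
scene check lid block: [353.50773966 108.21174703] board [264.98553656 318.85064899]
scene cream [352.96538162 108.62692261]
tool-axes shift [ 5.287e-01 -6.085e-01  6.000e-04] tooly yaw -74.43 z axis [-5.0e-04  1.8e-03 -1.0e+00] q [-1.299  0.241  0.004  1.335 -0.     1.571]
```

The manual's scale: shifts go in shares of 0.8 m and turns go in shares of pi rad. Converting my numbers, -0.38 m is -0.475, 0.33 m is 0.4125, -1.87 rad is -0.5952.

Request:
jog_arm:
  increments: {"wx": [0, 0, 0, 0, 0, 0, 0, 0, 0, 0], "wy": [0, 0, 0, 0, 0, 0, 0, 0, 0, 0], "wz": [-0.0595, -0.119, -0.1786, -0.2381, -0.2976, -0.3571, -0.4167, -0.4762, -0.5357, -0.5952], "x": [0.0413, 0.0825, 0.1238, 0.165, 0.2063, 0.2475, 0.2888, 0.33, 0.3713, 0.4125], "y": [-0.0475, -0.095, -0.1425, -0.19, -0.2375, -0.285, -0.3325, -0.38, -0.4275, -0.475], "z": [-0.0025, -0.005, -0.0075, -0.01, -0.0125, -0.015, -0.0175, -0.02, -0.0225, -0.025], "jaw": [0.085, 0.085, 0.085, 0.085, 0.085, 0.085, 0.085, 0.085, 0.085, 0.085]}

```text
clock: 1.35
eef_pos: [0.3503, -0.0254, 0.2513]
tool_rot: [0.477, 0.879, -0.0, 0.0]
ft_force: [0.0, -1.0, 0.0]
grip_width: 0.085
grasp_force: 0.0
```

```bash
python3 -c "
from h import *
go([.480,.247,.231])"
```

```text
tool-axes shift [0.1575 0.2573 0.0202] tooly yaw 33.07 z axis [ 1.e-04 -2.e-04 -1.e+00] q [-0.072 -0.066 -0.284  1.353 -0.     0.921]
```

In the tool's units: 0.2573 m is 0.3216, 0.215 m is 0.2688, -1.098 rad is -0.3495.

Request:
jog_arm:
  increments: {"wx": [0, 0, 0, 0, 0, 0, 0], "wy": [0, 0, 0, 0, 0, 0, 0], "wz": [-0.0583, -0.1165, -0.1748, -0.233, -0.2913, -0.3495, -0.3495], "x": [0.0328, 0.0656, 0.0985, 0.1313, 0.1638, 0.1969, 0.1969], "y": [0.0538, 0.1075, 0.1613, 0.215, 0.2688, 0.3216, 0.3216], "z": [0.0025, 0.005, 0.0075, 0.01, 0.0125, 0.0125, 0.025], "jaw": [0.085, 0.085, 0.085, 0.085, 0.085, 0.085, 0.085]}

```text
clock: 2.22
eef_pos: [0.4825, 0.2475, 0.2302]
tool_rot: [-0.051, 0.999, 0.0, 0.0]
ft_force: [-0.8, -1.1, -0.0]
grip_width: 0.0851
grasp_force: 0.0
```

```bash
python3 - <<'E'
from h import *
go([.480,.247,.124])
s=imaging.camera("scene")[:,:,::-1];t=imaging.camera("top")[:,:,::-1]
o=np.hstack([cv2.resize(s[60:180,290:410],(400,400)),cv2.resize(t[160:280,130:250],(400,400))]);cv2.imwrite("pics/above.png",o)
E
```

```text
tool-axes shift [ 0.0026 -0.0003  0.1062] tooly yaw 95.85 z axis [ 2.e-04  5.e-04 -1.e+00] q [0.474 0.325 0.117 1.362 0.    0.372]
```

View pics/above.png

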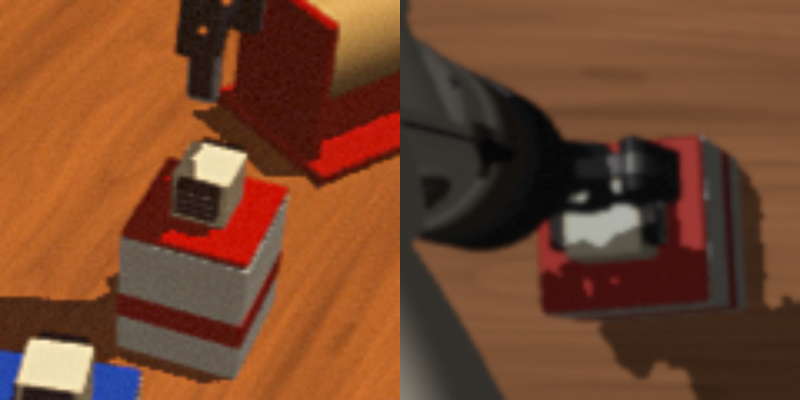

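The open fingers stand above the grip on both sides, aligned in y. I descend with a 2.5 mm x correction.

In the tool's units: 0.106 m is 0.1325, 0.03 m is 0.0375.

Request:
jog_arm:
  increments: {"wx": [0, 0, 0, 0, 0, 0], "wy": [0, 0, 0, 0, 0, 0], "wz": [0, 0, 0, 0, 0, 0], "x": [0.0033, 0.0033, 0.0033, 0.0033, 0.0033, 0.0033], "y": [0, 0, 0, 0, 0, 0], "z": [0.0375, 0.075, 0.1, 0.1188, 0.1325, 0.1325], "jaw": [0.085, 0.085, 0.085, 0.085, 0.085, 0.085]}

```text
clock: 3.08
eef_pos: [0.4785, 0.2438, 0.1249]
tool_rot: [-0.049, 0.999, -0.0, -0.001]
ft_force: [0.4, 0.4, 0.6]
grip_width: 0.0851
grasp_force: 0.0
```

Request:
jog_arm:
  increments: {"wx": [0, 0, 0, 0, 0, 0], "wy": [0, 0, 0, 0, 0, 0], "wz": [0, 0, 0, 0, 0, 0], "x": [0, 0, 0, 0, 0, 0], "y": [0, 0, 0, 0, 0, 0], "z": [0, 0, 0, 0, 0, 0], "jaw": [0.06, 0.045, 0.04, 0.03, 0.03, 0.03]}

```text
clock: 3.82
eef_pos: [0.4805, 0.2458, 0.128]
tool_rot: [-0.049, 0.999, 0.001, 0.002]
ft_force: [-0.3, 2.5, 7.9]
grip_width: 0.043
grasp_force: 62.3
```

```bash
python3 - <<'E'
from h import *
s=imaging.camera("scene")[:,:,::-1]
cv2.imwrite("pics/grip.png",cv2.resize(s[60:180,270:430],(800,600)))
E
```

```text
(no output)
```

View pics/grip.png

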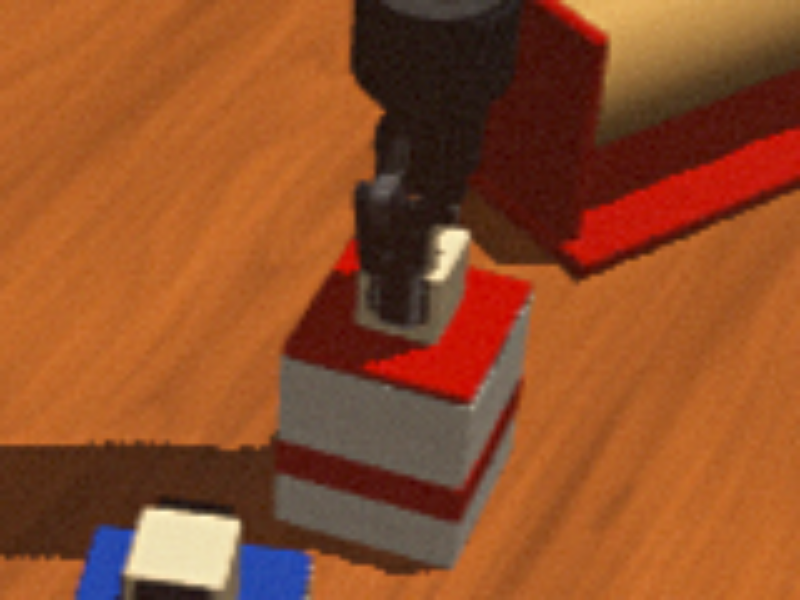

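The fingers pinch the buttons squarely: 43 mm opening at 62 N, so both are fully in. I lift a little and check the load.

In the tool's units: -0.012 m is -0.015, -0.008 m is -0.01.

Request:
jog_arm:
  increments: {"wx": [0, 0, 0, 0], "wy": [0, 0, 0, 0], "wz": [0, 0, 0, 0], "x": [0, 0, 0, 0], "y": [0, 0, 0, 0], "z": [-0.005, -0.01, -0.015, -0.015], "jaw": [0.03, 0.03, 0.03, 0.03]}

```text
clock: 4.38
eef_pos: [0.4787, 0.2449, 0.1375]
tool_rot: [-0.049, 0.999, 0.001, -0.0]
ft_force: [-0.9, 5.0, -2.3]
grip_width: 0.0432
grasp_force: 62.0
```

The load is about 2 N, which is the lid alone. I continue straight up, slowly.

In the tool's units: -0.115 m is -0.1438, -0.105 m is -0.1313.

Request:
jog_arm:
  increments: {"wx": [0, 0, 0, 0, 0, 0, 0, 0, 0, 0], "wy": [0, 0, 0, 0, 0, 0, 0, 0, 0, 0], "wz": [0, 0, 0, 0, 0, 0, 0, 0, 0, 0], "x": [0, 0, 0, 0, 0, 0, 0, 0, 0, 0], "y": [0, 0, 0, 0, 0, 0, 0, 0, 0, 0], "z": [-0.0075, -0.015, -0.025, -0.0375, -0.0563, -0.0813, -0.1063, -0.1313, -0.1438, -0.1438], "jaw": [0.03, 0.03, 0.03, 0.03, 0.03, 0.03, 0.03, 0.03, 0.03, 0.03]}

```text
clock: 5.62
eef_pos: [0.4794, 0.2444, 0.2534]
tool_rot: [-0.049, 0.999, 0.0, 0.001]
ft_force: [-0.4, 0.0, -2.6]
grip_width: 0.0434
grasp_force: 62.2
```

```bash
python3 - <<'E'
from h import *
s=imaging.camera("scene")[:,:,::-1]
cv2.imwrite("pics/lift.png",cv2.resize(s[0:240,200:520],(800,600)))
go([.5435,-.2685,.245])
E
```

```text
tool-axes shift [-0.0141 -0.5165  0.0075] tooly yaw 95.62 z axis [ 4.e-04 -1.e-04 -1.e+00] q [ 0.472  0.308  0.151  1.413 -0.     0.374]
```

View pics/lift.png

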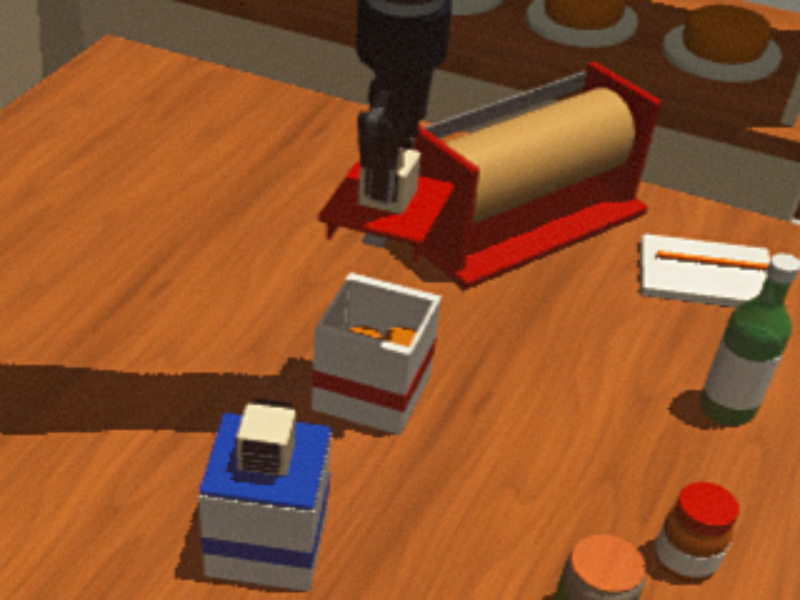

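The lid hangs level in the gripper at crop (390,195). The opened canister still stands at (375,355) and the blue one is untouched. I carry it over to the board at height.

In the tool's units: -0.4 m is -0.5, -0.045 m is -0.0563.

Request:
jog_arm:
  increments: {"wx": [0, 0, 0, 0, 0, 0, 0, 0, 0, 0], "wy": [0, 0, 0, 0, 0, 0, 0, 0, 0, 0], "wz": [0, 0, 0, 0, 0, 0, 0, 0, 0, 0], "x": [0, -0.0013, -0.0025, -0.0038, -0.0063, -0.0075, -0.0088, -0.01, -0.0125, -0.0138], "y": [-0.0188, -0.0563, -0.1063, -0.1625, -0.2188, -0.275, -0.3313, -0.3875, -0.4438, -0.5], "z": [0, 0, 0, 0, 0, 0, 0, 0, 0, 0], "jaw": [0.03, 0.03, 0.03, 0.03, 0.03, 0.03, 0.03, 0.03, 0.03, 0.03]}

```text
clock: 6.92
eef_pos: [0.528, -0.1549, 0.2514]
tool_rot: [-0.049, 0.999, 0.0, -0.001]
ft_force: [0.6, -0.2, -1.5]
grip_width: 0.0431
grasp_force: 62.2
```

Request:
jog_arm:
  increments: {"wx": [0, 0, 0, 0, 0], "wy": [0, 0, 0, 0, 0], "wz": [0, 0, 0, 0, 0], "x": [-0.0013, -0.0025, -0.0038, -0.0038, -0.0038], "y": [-0.0563, -0.1, -0.1313, -0.145, -0.145], "z": [0, 0, 0, 0, 0], "jaw": [0.03, 0.03, 0.03, 0.03, 0.03]}

```text
clock: 7.55
eef_pos: [0.5427, -0.2683, 0.2515]
tool_rot: [-0.048, 0.999, 0.001, -0.001]
ft_force: [0.0, 0.9, -1.8]
grip_width: 0.0432
grasp_force: 62.3
```

```bash
python3 - <<'E'
from h import *
go([.5435,-.2685,.055])
s=imaging.camera("scene")[:,:,::-1]
cv2.imwrite("pics/over.png",cv2.resize(s[150:390,150:470],(800,600)))
E
```

```text
tool-axes shift [-0.0011 -0.0005  0.1965] tooly yaw 95.55 z axis [-1.5e-03  9.0e-04 -1.0e+00] q [-0.459  0.452  0.36   1.481  0.    -0.556]
```

View pics/over.png

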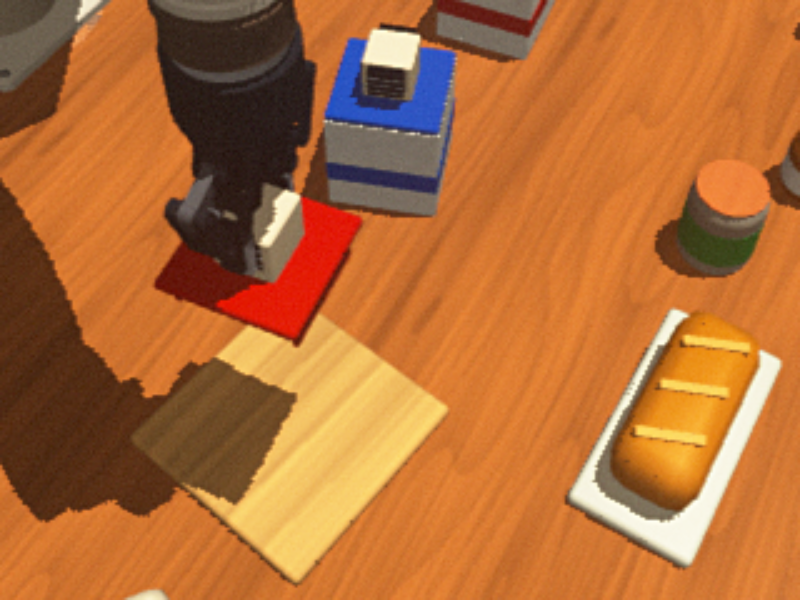

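The lid is held level above the board, and parallax accounts for its apparent offset from it. I lower to about 8 mm above contact, then creep down.

In the tool's units: 0.189 m is 0.2363, 0.185 m is 0.2313.

Request:
jog_arm:
  increments: {"wx": [0, 0, 0, 0, 0, 0, 0, 0], "wy": [0, 0, 0, 0, 0, 0, 0, 0], "wz": [0, 0, 0, 0, 0, 0, 0, 0], "x": [0, 0, 0, 0, 0, 0, 0, 0], "y": [0, 0, 0, 0, 0, 0, 0, 0], "z": [0.0313, 0.0813, 0.1313, 0.1813, 0.2125, 0.2313, 0.2363, 0.2363], "jaw": [0.03, 0.03, 0.03, 0.03, 0.03, 0.03, 0.03, 0.03]}

```text
clock: 8.6
eef_pos: [0.544, -0.2678, 0.0642]
tool_rot: [-0.049, 0.999, -0.0, 0.001]
ft_force: [-0.5, -0.2, -1.1]
grip_width: 0.0431
grasp_force: 62.3
```

Request:
jog_arm:
  increments: {"wx": [0, 0, 0, 0], "wy": [0, 0, 0, 0], "wz": [0, 0, 0, 0], "x": [0, 0, 0, 0], "y": [0, 0, 0, 0], "z": [0.0025, 0.005, 0.0075, 0.0075], "jaw": [0.03, 0.03, 0.03, 0.03]}

```text
clock: 9.1
eef_pos: [0.5432, -0.2678, 0.0571]
tool_rot: [-0.049, 0.999, 0.0, -0.0]
ft_force: [-0.4, -0.4, -2.4]
grip_width: 0.0429
grasp_force: 62.3
```

In the tool's units: 0.002 m is 0.0025, 0.001 m is 0.0013.

Request:
jog_arm:
  increments: {"wx": [0, 0, 0], "wy": [0, 0, 0], "wz": [0, 0, 0], "x": [0, 0, 0], "y": [0, 0, 0], "z": [0.0013, 0.0025, 0.0025], "jaw": [0.03, 0.03, 0.03]}

```text
clock: 9.48
eef_pos: [0.5433, -0.2678, 0.0552]
tool_rot: [-0.049, 0.999, 0.0, -0.0]
ft_force: [0.5, -0.9, -1.8]
grip_width: 0.0432
grasp_force: 62.3
```

Request:
jog_arm:
  increments: {"wx": [0, 0, 0], "wy": [0, 0, 0], "wz": [0, 0, 0], "x": [0, 0, 0], "y": [0, 0, 0], "z": [0.0013, 0.0025, 0.0025], "jaw": [0.03, 0.03, 0.03]}

```text
clock: 9.85
eef_pos: [0.5434, -0.2679, 0.0541]
tool_rot: [-0.049, 0.999, -0.0, 0.0]
ft_force: [-2.9, 1.2, 4.6]
grip_width: 0.0431
grasp_force: 63.1
```

Contact shows as +4.6 N, with the rails on the board. I open and rise.

Request:
jog_arm:
  increments: {"wx": [0, 0, 0, 0, 0, 0], "wy": [0, 0, 0, 0, 0, 0], "wz": [0, 0, 0, 0, 0, 0], "x": [0, 0, 0, 0, 0, 0], "y": [0, 0, 0, 0, 0, 0], "z": [0, 0, 0, 0, 0, 0], "jaw": [0.05, 0.065, 0.085, 0.085, 0.085, 0.085]}

```text
clock: 10.6
eef_pos: [0.5435, -0.2678, 0.0534]
tool_rot: [-0.049, 0.999, -0.0, 0.0]
ft_force: [-1.1, -0.2, 0.5]
grip_width: 0.0848
grasp_force: 0.0
```

Request:
jog_arm:
  increments: {"wx": [0, 0, 0, 0, 0, 0, 0, 0, 0, 0], "wy": [0, 0, 0, 0, 0, 0, 0, 0, 0, 0], "wz": [0, 0, 0, 0, 0, 0, 0, 0, 0, 0], "x": [0, 0, 0, 0, 0, 0.0625, 0.125, 0.1875, 0.2375, 0.2375], "y": [0, 0, 0, 0, 0, 0, 0, 0, 0, 0], "z": [-0.025, -0.0625, -0.125, -0.1875, -0.25, -0.25, -0.25, -0.25, -0.25, -0.25], "jaw": [0.085, 0.085, 0.085, 0.085, 0.085, 0.085, 0.085, 0.085, 0.085, 0.085]}

```text
clock: 11.85
eef_pos: [0.352, -0.2865, 0.2539]
tool_rot: [-0.048, 0.999, -0.0, 0.0]
ft_force: [0.3, 0.6, -0.3]
grip_width: 0.0851
grasp_force: 0.0
```

```bash
python3 - <<'E'
from h import *
t=imaging.camera("top")[:,:,::-1];s=imaging.camera("scene")[:,:,::-1]
H,S,V=cv2.split(cv2.cvtColor(t.copy(),cv2.COLOR_BGR2HSV))
m=np.zeros(V.shape,np.uint8);m[155:262,390:497]=(((H<6)|(H>172))&(S>170)&(V>90))[155:262,390:497]
print("lid",rect(m,"top",.044))
cv2.imwrite("pics/end.png",np.vstack([cv2.resize(t[140:280,150:510],(800,311)),cv2.resize(s[100:390,150:450],(290,280)).copy() if 0 else cv2.copyMakeBorder(cv2.resize(s[100:390,150:450],(300,289)),0,0,0,500,0)]))
E
```

```text
lid [ 0.5426 -0.2671  0.0983  0.0985  5.702 ]
```

View pics/end.png

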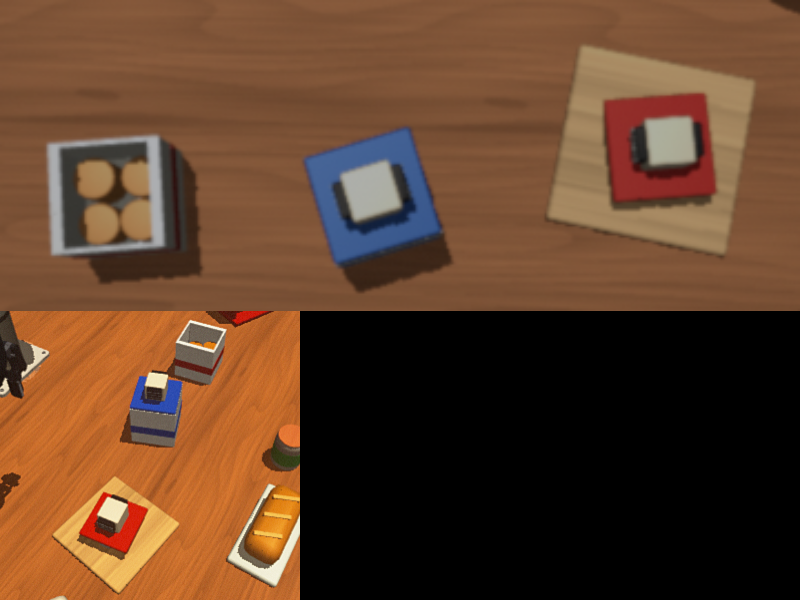

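The red lid sits flat near the middle of the board (crop 660,148). The opened canister stands in place at (115,195), the blue one is undisturbed at (372,195), and the arm is clear.

```bash
python3 -c "
from workcell import bot, imaging
print(bot.job_done())"
```

```text
the job is handed in; nothing more can be done
None
```

The red lid is off and resting right side up near the middle of the board, both canisters stand where they were, and the job was handed in at about 12 s on the robot's clock; the hand-in returned no verdict.

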